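# Switch the headphone amplifier to its long mark

### The job

Switch the headphone amplifier to its third input: lay a fingertip on the wide knurled dial and stroke it clockwise (seen from above) by friction until it clicks into the detent at the long mark, the third of the four marks; let go and leave it resting there. Press gently, grasp or lift nothing, do not shove the amplifier, and leave the loose things round it untouched.

Things in the scene. Friction and masses are not known exactly. Their poses are not given: they have to be found in the camera images.
- amp: headphone amplifier, loose dark steel box on rubber feet, 155 (x) x 175 (y) x 45 mm, 1.6 kg. Origin: centre of underside; x to its back, z up. The dial is centred over its top. Four flat marks lie on the top just outside the dial at 52, 17, -17 and -52 degrees from its +x axis (counter-clockwise from above positive): first, second, fourth are 6 mm dots, the third an 18 mm bar.
- long_mark (a point): middle of the long mark (third mark, the one to switch to), on the amplifier's top, 62.5 mm from the dial's axis. Behind the amplifier, from x = 0.75 m on, stands a fixed caddy with a peg rail and a headset, up to 226 mm high.
- dial_top (a point): centre of the dial's flat top, on its upright axis, 74 mm above the cabinet top. Dial: aluminium disc 100 mm wide, 22 mm high, knurled rim, 7 mm gap below. Sprung: gives from about 2 N, 2 N per mm, stops after 5 mm. A detent takes 0.04 N m: a 4 N press of a fingertip 30 mm from the axis is plenty; the dial then follows the fingertip.
- pointer_tip (a point): outer end of the dial's pointer, a straight dark line in its top face (15 to 47 mm from the axis); this point is 46 mm from the axis and turns with the dial
- dial (a joint): angle of the dial in rad, growing clockwise from above. Detents (pointer at a mark): 0 first, 0.6 second, 1.2 third = long mark, 1.8 fourth. Let go between two, it snaps to the nearer. End stops just beyond the first and fourth. It starts at the first or second mark.
- jar: loose glass jar with steel cap, 68 mm wide, 95 mm high, beside the amplifier; origin at its underside. Leave alone.
- torch: loose plastic torch lying on its side, 138 mm long, 44 mm high, beside the amplifier; origin below its middle, x along it. Leave alone.
- coaster: loose round wooden coaster, 96 mm wide, 9 mm thick; origin at its underside. Leave alone.
- gamepad: loose game controller, about 100 x 170 x 46 mm; origin at its underside. Leave alone.
- mug: loose ceramic mug, 80 mm wide, 92 mm high, handle to its +y; origin at its underside. Leave alone.
Things that resemble listed ones, but are neither listed nor needed, are in the scene too. Leave any orange or pink look-alike of the amp alone.

How it is judged:
At the end, for the whole second after the job is handed in: The dial rests in the third detent (joint within 0.1 rad of 1.2, the pointer at the long mark), still and let go; the amplifier stands level within 20 mm of where it was (the long mark within 25 mm); jar, torch, coaster, game controller and mug are within 20 mm of where they were (value of joint dial between 1.1 and 1.3 rad and velocity of joint dial between -0.1 and 0.1 rad/s and distance of each of amp, jar, torch, coaster, gamepad, mug from where it was at the start of the episode below 0.02 m and distance of long_mark from where it was at the start of the episode below 0.025 m and angle between amp's own z axis and vertical below 0.05 rad); the robot touches nothing.
It fails at once if the amplifier is lifted or shoved (more than 25 mm, or tilted more than 0.1 rad) (distance of amp from where it was at the start of the episode above 0.025 m or angle between amp's own z axis and vertical above 0.1 rad).
It fails at once if the dial or the amplifier is pressed with more than 40 N (contact force between any of the fingers, the arm and amp above 40 N).
It fails at once if the robot touches the jar, torch, coaster, game controller, or mug with more than 2 N (contact force between any of the fingers, the arm and jar above 2 N or contact force between any of the fingers, the arm and torch above 2 N or contact force between any of the fingers, the arm and coaster above 2 N or contact force between any of the fingers, the arm and gamepad above 2 N or contact force between any of the fingers, the arm and mug above 2 N).
It fails at once if a bystander is moved or lifted more than 20 mm (distance of any of jar, torch, coaster, gamepad, mug from where it was at the start of the episode above 0.02 m).
It also fails if it takes over 48 s, if anything falls off the work surface, if the arm or the gripper's body presses on something with over 40 N, if the wrist force passes 120 N, or if a joint passes its speed limit or range.

### The arm

A 6-joint arm with a two-finger parallel gripper is mounted at the origin on the work surface. World frame = base frame: x ahead of the robot, y to its left, z up, the work surface at z = 0. Lengths are in m, angles in rad, forces in N, time in s.
With the tool pointing down it reaches from about 0.375 to 0.9 m from the base axis. Payload 3.1 kg.
Tool frame: the origin (TCP) lies midway between the tips of the shut fingers; the grasp point (between the pads) lies 19 mm behind it; z points along the fingers, y is the line along which they close (so a half turn about z gives the same grasp; the last joint's range is limited). The gripper opens to 85 mm and grips with 20 to 120 N. Pads are 22 mm wide; open, the fingers measure 114 mm over their backs; the gripper's body (76 mm by 85 mm) begins 54 mm behind the grasp point. The pads swing forward as they close: fully open they stand 13 mm farther back than shut.
Start: joints at [-1.506, 0.527, 1.433, -0, 1.181, -0.178], TCP at [0.15, -0.607, 0.2] pointing down, gripper open.
Joint ranges: [-3.08, 3.08], [-0.75, 2.2], [0.22, 2.44], [-1.43, 4.57], [0, 2.65], [-2.85, 2.85]. Speed limits (rad/s): [2.79, 2.79, 3.14, 3.14, 3.14, 3.14].

### API

Orientations are given as a unit quaternion [x, y, z, w].
In Python, from station import manip gives the robot as it stands. The module is installed in compiled form; this text tells all that it offers.
- The arm moves only by the tool apply_moves, never from a script. Its arguments are lists of equal length, an entry for each row: "claw": the gripper's target within -1 to 1 (fully open at 1, half-way at 0, shut at -1); "travel": the shift along the tool's x, y, z scaled (see below), a list of three; "turn": the turn, a rotation vector about the tool's x, y, z scaled (see below), a list of three. In form: {"claw": [claw, ...], "travel": [[dx, dy, dz], ...], "turn": [[rx, ry, rz], ...]}. A call has 1 to 5 rows; each row is the pose to reach, as a shift and turn from the pose commanded when the call began, along the tool's axes at that moment, turning the shorter way round; what a row does not reach only later rows make up. The controller multiplies each number of a shift by 800 mm and each number of a turn by 180 degrees. A row lasts 1/12 s, in which the tool goes at most 41.7 mm and 7.16 degrees, less where a joint would pass 70% of its speed; a pose out of reach is approached as far as the arm can. A call with a number of a shift or a turn outside -1 to 1 is refused whole. A call with a gripper value outside its range is refused whole. The fingers move at their own pace and stop on an object; "newtons" is the grip in N (left out, the last holds). Time passes only in rows, so rows that repeat a pose let the fingers close. It gives the time, the measured TCP pose, the force, the opening and the grip force at its end, in the units of the state.
- manip.sense(): the state, without advancing time (a new reading comes with each control period).
- manip.snapshot(name): name is "side" or "top"; returns a dict with "pixels" (400x640x3 uint8, red, green, blue), "depth" (400x640 float32, m along the optical axis (not along the pixel's ray), 0 where there is no reading), "intrinsics" (3x3 intrinsics, pixels), "R" (3x3) and "t" (3): a world point X has camera coordinates R X + t. Camera axes: x right, y down, z forward; pixel columns grow to the right and rows downward; lengths in m; the calibration is good to about 2 mm. A picture is of the moment at which its call begins.
- manip.sign_off(): hands the job in; it is judged then, once.
The state is a dict: "t": time; "q": joint angles; "qd": joint speeds; "tau": joint torques, N m; "tcp_pos": TCP position; "tool_rot": TCP orientation; "force": force on the tool from outside, world axes, zero at the start; "ft_torque": the same for the moment, N m; "finger_gap": opening from 0.0 (shut) to 1.0 (fully open); "gripper_force": force on a finger pad.
Only numpy, scipy, OpenCV 4.12 (cv2) and the standard library are available. Lean on these libraries where they do the work, as an engineer would, in place of code of your own. Each camera call takes 0.05 s, during which the arm holds its last target. There are 200 camera calls.

## Working session

There is one attempt and no reset: what is moved stays moved. The work goes in short steps, Python scripts to look and compute and a tool call to move; the robot and the scene stay as the last step left them, time stands still between calls to the robot, and variables do not carry over. Pictures are saved under pics/ and viewed, at most 10 in all, crops included, and the job is handed in when it is done.

Besides the shell and the picture viewer there is one more tool, called as name(argument=value, ...), one argument or row to a line, values as JSON. apply_moves: Moves the arm, as the interface text tells. Shifts and turns lie within -1 to 1; 1 stands for 800 mm of shift or 180 degrees of turn. Its arguments: {"type":"object","properties":{"claw":{"type":"array","items":{"type":"number"}},"travel":{"type":"array","items":{"type":"array","items":{"type":"number"}}},"turn":{"type":"array","items":{"type":"array","items":{"type":"number"}}},"newtons":{"type":"number"}},"required":["claw","travel","turn"]}

```bash
mkdir -p pics; python3 - <<'E'
from station import manip
import cv2,pickle
d={}
for n in("top","side"):
    s=manip.snapshot(n); d[n]=s
    cv2.imwrite(f"pics/{n}0.png",s["pixels"][:,:,::-1])
    print(n,s["intrinsics"].tolist(),s["R"].tolist(),s["t"].tolist())
pickle.dump(d,open("s0.pkl","wb"))
s=manip.sense();print(s["t"],s["tcp_pos"],s["tool_rot"],s["force"])
E
```

```text
top [[468.44158552666124, 0.0, 315.3253475168544], [0.0, 468.44158552666124, 212.01331442042598], [0.0, 0.0, 1.0]] [[-0.01823311583084312, -0.9997729572585271, 0.011026668655515447], [-0.9975558790187118, 0.017446447428360035, -0.0676601042515798], [0.06745236632101377, -0.012233372661246798, -0.9976474942939649]] [0.0016639174949225214, 0.4905038112361114, 1.6145035988278122]
side [[408.88070494541046, 0.0, 315.30918096342987], [0.0, 408.88070494541046, 194.90197419597607], [0.0, 0.0, 1.0]] [[-0.9685637981665647, -0.24799664956381068, -0.019540488383927353], [-0.1469982386666164, 0.6339360229618864, -0.7592869264119981], [0.20068803330061905, -0.7325454119686989, -0.6504625528756736]] [0.4572233232315931, 0.1461328621536559, 1.04176013257246]
0.1 [ 0.15024668 -0.60592532  0.1994149 ] [ 9.92637397e-01  1.21119802e-01  6.75253840e-05 -9.93835324e-04] [ 0.18232621  0.47297535 -0.3310344 ]
```

View pics/top0.png

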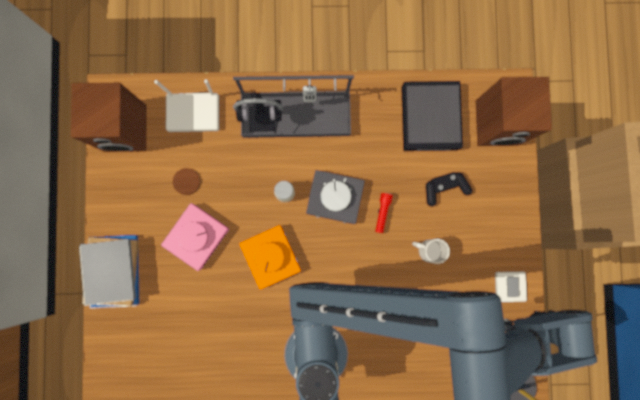

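View pics/side0.png

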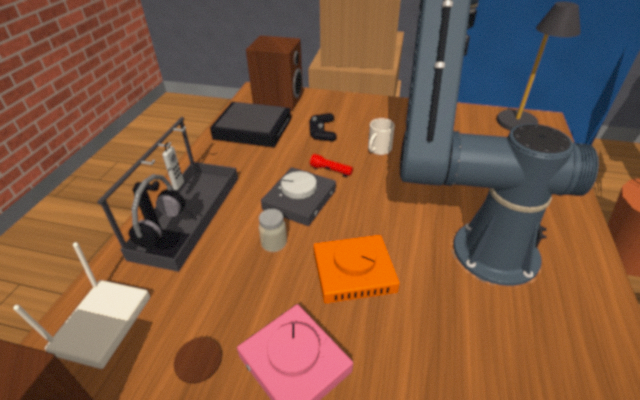

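The candidates in the top view are the dark box with a silver dial (336,196), the orange look-alike (270,257), the pink look-alike (196,237) and a dialless black box (432,115). The description fits the dark one at (336,196), so I'll check it in a close crop.

```bash
cat > h.py <<'E'
import numpy as np
def ray(s,uv,z):
    R,t=s["R"],s["t"]; uv=np.atleast_2d(uv).astype(float)
    d=np.c_[uv,np.ones(len(uv))]@np.linalg.inv(s["intrinsics"]).T@R
    c=-R.T@t
    return c+d*((z-c[2])/d[:,2])[:,None]
def proj(s,X):
    p=(np.atleast_2d(X)@s["R"].T+s["t"])@s["intrinsics"].T
    return p[:,:2]/p[:,2:]
E
python3 - <<'E'
import pickle,cv2,numpy as np
from h import *
d=pickle.load(open("s0.pkl","rb"))
tiles=[]
for n,(u,v),z in(("top",(336,196),.074),("side",(298,187),.074)):
    s=d[n];im=s["pixels"];g=im.astype(int)
    m=((g.min(2)>130)&(g.max(2)-g.min(2)<40)).astype(np.uint8)
    w=np.zeros_like(m);w[v-25:v+25,u-28:u+28]=1;m*=w
    c=max(cv2.findContours(m,0,2)[0],key=cv2.contourArea)
    e=cv2.fitEllipse(cv2.convexHull(c)); x,y,a,b=cv2.boundingRect(c)
    print(n,e,(x,y,a,b),ray(s,e[0],z))
    cr=im[v-34:v+34,u-40:u+40]
    tiles.append(cv2.resize(cr[:,:,::-1],(400,340),interpolation=cv2.INTER_CUBIC))
    if n=="top":
        R=s["R"];dep=s["depth"]
        for p in((330,200),(342,192),(318,208),(270,165)):
            zc=dep[p[1],p[0]]; X=R.T@(np.linalg.inv(s["intrinsics"])@[p[0]*zc,p[1]*zc,zc]-s["t"]);print(p,X)
cv2.imwrite("pics/crop.png",np.hstack(tiles))
E
```

```text
top ((335.73529052734375, 193.85293579101562), (30.632600784301758, 35.28595733642578), 23.207834243774414) (320, 178, 31, 34) [[ 0.54669656 -0.07627989  0.074     ]]
(330, 200) [ 0.52615348 -0.05648625  0.07488949]
(342, 192) [ 0.55287161 -0.09770644  0.07163314]
(318, 208) [ 0.50249909 -0.01624035  0.04033377]
(270, 165) [0.66092856 0.14993275 0.00077439]
side ((297.9570617675781, 184.1370391845703), (26.70744514465332, 35.61048126220703), 83.57376098632812) (280, 171, 36, 27) [[ 0.53755067 -0.06495874  0.074     ]]
```

View pics/crop.png

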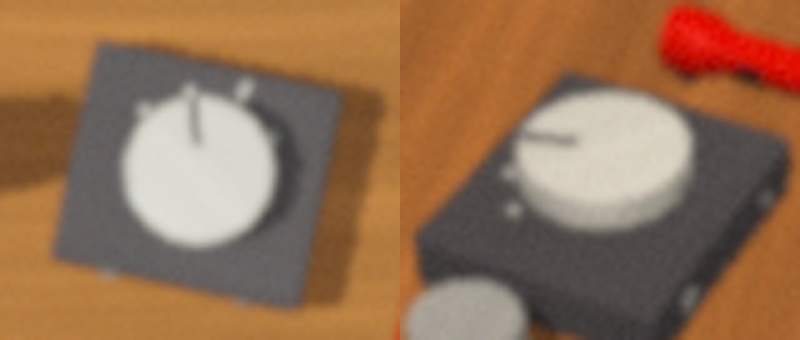

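The crop confirms a dark amp with a silver dial centred near (336,196). The pointer is at the second mark (crop 192,97), and the long bar sits one detent clockwise (crop 243,90), so it needs about +0.6 rad. Next I'll refine the centre and work out the move.

```bash
cat >> h.py <<'E'
def delta(st,target):
    "shift of the tool in tool axes, in units of 0.8 m"
    from scipy.spatial.transform import Rotation as Ro
    return Ro.from_quat(st["tool_rot"]).inv().apply(np.array(target)-st["tcp_pos"])/0.8
E
python3 - <<'E'
import pickle,cv2,numpy as np
from h import *
from station import manip
d=pickle.load(open("s0.pkl","rb"))
s=d["top"];g=s["pixels"].astype(int)
m=((g.min(2)>130)&(g.max(2)-g.min(2)<40)).astype(np.uint8)
w=np.zeros_like(m);w[170:222,308:366]=1;m*=w
m=cv2.resize(m*255,None,fx=4,fy=4,interpolation=cv2.INTER_LINEAR)
k=cv2.getStructuringElement(2,(49,49))
cl=cv2.morphologyEx(m,cv2.MORPH_CLOSE,cv2.getStructuringElement(2,(21,21)))
o=cv2.morphologyEx((cl>127).astype(np.uint8),cv2.MORPH_OPEN,k)
c=max(cv2.findContours(o,0,2)[0],key=cv2.contourArea)
(cx,cy),r=cv2.minEnclosingCircle(c);x,y,a,b=cv2.boundingRect(c)
uv=((x+a/2+.5)/4-.5,(y+b/2+.5)/4-.5)
C=ray(s,uv,.074)[0];print(uv,r/4,a/4,b/4,C,"side px",proj(d["side"],C))
mk=ray(s,(296+243/5-.5,162+90/5-.5),.045)[0];p=ray(s,(296+192/5-.5,162+97/5-.5),.074)[0]
for q in(mk,p):print(np.hypot(*(q-C)[:2]),np.degrees(np.arctan2(*(q-C)[1::-1])))
st=manip.sense()
print(delta(st,[C[0]-.032,C[1]-.005,.2]),delta(st,[C[0]-.032,C[1]-.005,.2])*800)
E
```

```text
(335.125, 195.625) 16.002771377563477 31.0 32.0 [ 0.54073384 -0.07409608  0.074     ] side px [[297.77818738 181.99178037]]
0.06718932815339662 -30.069723675244678
0.05009719659739845 3.528770433526984
[ 5.93310738e-01 -5.31464628e-01  5.30911519e-04] [ 4.74648590e+02 -4.25171702e+02  4.24729215e-01]
```

apply_moves(
  claw=[-1,-1,-1,-1,-1],
  travel=[
    [0.04,-0.035,0],
    [0.08,-0.07,0],
    [0.12,-0.105,0],
    [0.16,-0.14,0],
    [0.16,-0.14,0],
  ],
  turn=[
    [0,0,0],
    [0,0,0],
    [0,0,0],
    [0,0,0],
    [0,0,0],
  ],
)

```text
t: 0.52
tcp_pos: [0.2501, -0.459, 0.1994]
tool_rot: [0.992, 0.123, 0.001, -0.004]
force: [-0.3, 0.7, -0.7]
finger_gap: 0.297
gripper_force: 0.0
```

apply_moves(
  claw=[-1,-1,-1,-1,-1],
  travel=[
    [0.04,-0.035,0],
    [0.08,-0.07,0],
    [0.12,-0.105,0],
    [0.16,-0.14,0],
    [0.16,-0.14,0],
  ],
  turn=[
    [0,0,0],
    [0,0,0],
    [0,0,0],
    [0,0,0],
    [0,0,0],
  ],
)

```text
t: 0.93
tcp_pos: [0.3466, -0.3211, 0.1998]
tool_rot: [0.992, 0.124, 0.0, -0.003]
force: [-0.2, 0.5, -0.4]
finger_gap: -0.004
gripper_force: 0.0
```

apply_moves(
  claw=[-1,-1,-1,-1,-1],
  travel=[
    [0.04,-0.035,0],
    [0.08,-0.07,0],
    [0.12,-0.105,0],
    [0.16,-0.14,0],
    [0.16,-0.14,0],
  ],
  turn=[
    [0,0,0],
    [0,0,0],
    [0,0,0],
    [0,0,0],
    [0,0,0],
  ],
)

```text
t: 1.35
tcp_pos: [0.4446, -0.1833, 0.2002]
tool_rot: [0.992, 0.124, 0.001, -0.001]
force: [-0.2, 0.1, -0.3]
finger_gap: 0.0
gripper_force: 0.0
```

```bash
python3 - <<'E'
from h import *
from station import manip
st=manip.sense();print(st["t"],st["tcp_pos"],st["tool_rot"],st["force"],st["finger_gap"],st["q"])
print(delta(st,[.510,-.086,.10]))
E
```

```text
1.35 [ 0.44464868 -0.18328657  0.20021836] [ 9.92268605e-01  1.24101951e-01  6.82874656e-04 -1.12045368e-03] [-0.16680951  0.09135045 -0.26305613] 0.00038895438262647624 [-0.6256804   0.33482425  1.78458906  0.00301168  1.02270981  0.69470031]
[ 0.10891832 -0.09748581  0.12565153]
```

apply_moves(
  claw=[-1,-1,-1,-1,-1],
  travel=[
    [0.04,-0.035,0],
    [0.08,-0.07,0],
    [0.109,-0.097,0],
    [0.109,-0.097,0],
    [0.109,-0.097,0],
  ],
  turn=[
    [0,0,0],
    [0,0,0],
    [0,0,0],
    [0,0,0],
    [0,0,0],
  ],
)

```text
t: 1.77
tcp_pos: [0.5087, -0.0913, 0.2]
tool_rot: [0.992, 0.123, -0.0, 0.0]
force: [-0.6, 0.3, -1.0]
finger_gap: 0.001
gripper_force: 0.0
```

apply_moves(
  claw=[-1,-1,-1,-1,-1],
  travel=[
    [0,0,0.04],
    [0,0,0.08],
    [0,0,0.12],
    [0,0,0.137],
    [0,0,0.137],
  ],
  turn=[
    [0,0,0],
    [0,0,0],
    [0,0,0],
    [0,0,0],
    [0,0,0],
  ],
)

```text
t: 2.18
tcp_pos: [0.5047, -0.0927, 0.0874]
tool_rot: [0.993, 0.12, -0.004, -0.002]
force: [0.4, -0.1, -0.2]
finger_gap: -0.001
gripper_force: 0.0
```

```bash
python3 - <<'E'
from h import *
from station import manip
import cv2
s=manip.snapshot("side");st=manip.sense();print(st["t"],st["tcp_pos"],st["force"],delta(st,[.510,-.086,.076]))
t=st["tcp_pos"].copy();t[2]=.074
print(proj(s,st["tcp_pos"]),proj(s,[.541,-.075,.074]))
c=s["pixels"][130:230,230:370,::-1]
cv2.imwrite("pics/side1.png",cv2.resize(c,None,fx=5,fy=5,interpolation=2))
E
```

```text
2.2333 [ 0.50630141 -0.09310043  0.08917726] [ 0.41472141 -0.16347507  0.36782074] [ 0.00667178 -0.00747744  0.01646322]
[[311.12104128 175.39890939]] [[297.77714765 181.78345611]]
```

View pics/side1.png

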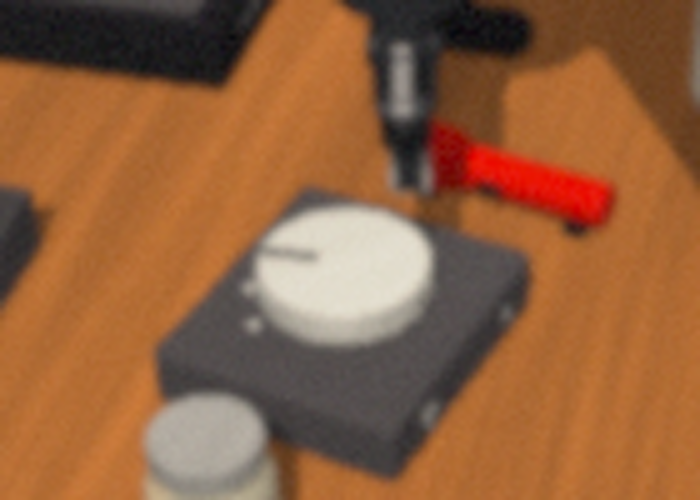

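The side crop shows the shut fingertip near (410,190), which is full-image (312,168). The dial centre is at (299,181) and the pointer hasn't moved. The tip sits about 7 px above the projected TCP, so I'll check it with depth.

```bash
python3 - <<'E'
from h import *
from station import manip
import cv2
s=manip.snapshot("side");Ki=np.linalg.inv(s["intrinsics"])
st=manip.sense();print(st["tcp_pos"],st["force"],st["finger_gap"])
for v in range(156,182,2):
    o=[]
    for u in(309,312,315):
        z=s["depth"][v,u];o.append(np.round(s["R"].T@(Ki@[u*z,v*z,z]-s["t"]),3).tolist())
    print(v,o)
E
```

```text
[ 0.50769046 -0.09336397  0.09051089] [-0.33349598 -0.03610707  0.34715105] 0.0025713618384642723
156 [[0.498, -0.051, 0.186], [0.491, -0.053, 0.185], [0.488, -0.072, 0.173]]
158 [[0.502, -0.065, 0.169], [0.494, -0.066, 0.17], [0.487, -0.069, 0.169]]
160 [[0.507, -0.08, 0.151], [0.499, -0.08, 0.153], [0.495, -0.097, 0.141]]
162 [[0.508, -0.082, 0.143], [0.5, -0.083, 0.144], [0.494, -0.092, 0.139]]
164 [[0.507, -0.078, 0.14], [0.5, -0.082, 0.138], [0.493, -0.09, 0.134]]
166 [[0.507, -0.077, 0.133], [0.499, -0.081, 0.132], [0.494, -0.09, 0.126]]
168 [[0.554, -0.239, 0.001], [0.544, -0.239, 0.003], [0.534, -0.24, 0.004]]
170 [[0.551, -0.225, 0.004], [0.542, -0.23, 0.001], [0.533, -0.233, 0.0]]
172 [[0.532, -0.162, 0.045], [0.539, -0.219, 0.002], [0.53, -0.222, 0.001]]
174 [[0.518, -0.114, 0.077], [0.52, -0.153, 0.047], [0.512, -0.156, 0.046]]
176 [[0.516, -0.104, 0.077], [0.508, -0.108, 0.076], [0.51, -0.147, 0.045]]
178 [[0.514, -0.096, 0.076], [0.505, -0.098, 0.076], [0.499, -0.107, 0.071]]
180 [[0.511, -0.088, 0.076], [0.504, -0.092, 0.074], [0.495, -0.092, 0.076]]
```

apply_moves(
  claw=[-1,-1,-1,-1,-1],
  travel=[
    [0.005,-0.008,0.003],
    [0.005,-0.008,0.006],
    [0.005,-0.008,0.01],
    [0.005,-0.008,0.012],
    [0.005,-0.008,0.012],
  ],
  turn=[
    [0,0,0],
    [0,0,0],
    [0,0,0],
    [0,0,0],
    [0,0,0],
  ],
)

```text
t: 2.7
tcp_pos: [0.5106, -0.0846, 0.0813]
tool_rot: [0.993, 0.121, 0.0, 0.0]
force: [0.3, -0.3, -0.1]
finger_gap: -0.003
gripper_force: 0.0
```

```bash
python3 - <<'E'
from h import *
from station import manip
import cv2
s=manip.snapshot("side");Ki=np.linalg.inv(s["intrinsics"])
st=manip.sense();print(st["t"],st["tcp_pos"],st["force"],st["finger_gap"])
for v in range(160,182,1):
    u=311
    z=s["depth"][v,u];print(v,np.round(s["R"].T@(Ki@[u*z,v*z,z]-s["t"]),3).tolist(),s["pixels"][v,u])
E
```

```text
2.75 [ 0.51061123 -0.08464234  0.08130943] [ 0.02255608 -1.01888371 -0.24035342] 0.002282523984144767
160 [0.49, -0.041, 0.181] [28 23 26]
161 [0.493, -0.05, 0.171] [31 24 28]
162 [0.5, -0.074, 0.151] [45 35 38]
163 [0.499, -0.071, 0.149] [59 51 48]
164 [0.5, -0.073, 0.145] [68 61 58]
165 [0.5, -0.073, 0.141] [75 69 68]
166 [0.5, -0.074, 0.137] [87 81 78]
167 [0.5, -0.072, 0.135] [97 89 87]
168 [0.501, -0.076, 0.129] [102  94  91]
169 [0.501, -0.074, 0.127] [98 93 87]
170 [0.501, -0.075, 0.123] [105  94  86]
171 [0.502, -0.08, 0.115] [105  85  75]
172 [0.543, -0.22, 0.0] [102  81  65]
173 [0.525, -0.157, 0.046] [97 81 69]
174 [0.513, -0.115, 0.077] [125 119 109]
175 [0.512, -0.111, 0.076] [173 167 154]
176 [0.511, -0.109, 0.074] [210 202 187]
177 [0.509, -0.102, 0.076] [224 219 204]
178 [0.508, -0.098, 0.076] [227 221 207]
179 [0.506, -0.091, 0.078] [225 220 203]
180 [0.507, -0.092, 0.074] [224 220 203]
181 [0.505, -0.085, 0.075] [224 219 204]
```

apply_moves(
  claw=[-1,-1,-1,-1,-1],
  travel=[
    [0,0,0.003],
    [0,0,0.006],
    [0,0,0.009],
    [0,0,0.011],
    [0,0,0.011],
  ],
  turn=[
    [0,0,0],
    [0,0,0],
    [0,0,0],
    [0,0,0],
    [0,0,0],
  ],
)

```text
t: 3.17
tcp_pos: [0.5102, -0.0846, 0.0718]
tool_rot: [0.993, 0.121, -0.0, -0.0]
force: [-0.3, -0.7, 0.2]
finger_gap: 0.002
gripper_force: 0.0
```

apply_moves(
  claw=[-1,-1,-1,-1],
  travel=[
    [0,0,0.0025],
    [0,0,0.005],
    [0,0,0.005],
    [0,0,0.005],
  ],
  turn=[
    [0,0,0],
    [0,0,0],
    [0,0,0],
    [0,0,0],
  ],
)

```text
t: 3.5
tcp_pos: [0.5105, -0.0847, 0.0681]
tool_rot: [0.993, 0.121, -0.0, -0.0]
force: [0.1, 0.7, -0.7]
finger_gap: -0.001
gripper_force: 0.0
```

```bash
python3 - <<'E'
from h import *
from station import manip
import cv2
s=manip.snapshot("side")
st=manip.sense();print(st["t"],st["tcp_pos"],st["force"],st["ft_torque"])
a=s["pixels"][120:210,245:365,::-1]
cv2.imwrite("pics/side2.png",cv2.resize(a,None,fx=6,fy=6,interpolation=2))
E
```

```text
3.55 [ 0.51058054 -0.08470577  0.06827106] [ 0.33530686  0.28498199 -0.43788963] [ 0.03943318 -0.02195203  0.0208531 ]
```

View pics/side2.png

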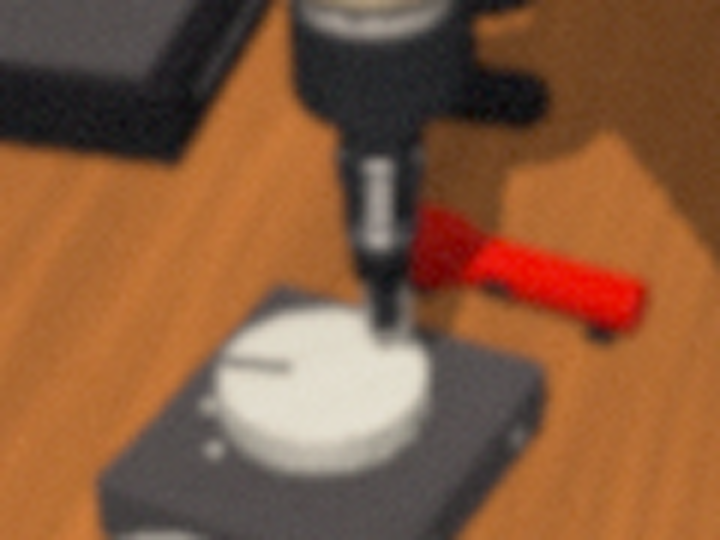

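The crop shows the tip at (388,335), full-image (310,176). It is still above the dial and there is no contact force, so I'll keep descending under force watch.

apply_moves(
  claw=[-1,-1,-1,-1,-1],
  travel=[
    [0,0,0.0025],
    [0,0,0.005],
    [0,0,0.0075],
    [0,0,0.0075],
    [0,0,0.0075],
  ],
  turn=[
    [0,0,0],
    [0,0,0],
    [0,0,0],
    [0,0,0],
    [0,0,0],
  ],
)

```text
t: 3.97
tcp_pos: [0.5104, -0.0846, 0.0621]
tool_rot: [0.993, 0.121, -0.0, -0.0]
force: [-0.8, 0.4, 0.7]
finger_gap: -0.006
gripper_force: 0.0
```

apply_moves(
  claw=[-1,-1,-1,-1,-1],
  travel=[
    [0,0,0.0025],
    [0,0,0.005],
    [0,0,0.006],
    [0,0,0.006],
    [0,0,0.006],
  ],
  turn=[
    [0,0,0],
    [0,0,0],
    [0,0,0],
    [0,0,0],
    [0,0,0],
  ],
)

```text
t: 4.38
tcp_pos: [0.5105, -0.0847, 0.0574]
tool_rot: [0.993, 0.121, -0.0, -0.0]
force: [-0.7, -0.0, 0.2]
finger_gap: -0.002
gripper_force: 0.0
```

```bash
python3 - <<'E'
from h import *
from station import manip
s=manip.snapshot("side");Ki=np.linalg.inv(s["intrinsics"])
st=manip.sense();print(st["t"],st["tcp_pos"],st["force"],st["q"])
for v in range(172,186,1):
    o=[]
    for u in(307,309,311):
        z=s["depth"][v,u];o.append(np.round(s["R"].T@(Ki@[u*z,v*z,z]-s["t"]),3).tolist())
    print(v,o)
E
```

```text
4.4333 [ 0.51056469 -0.0847238   0.05748561] [ 0.45727973 -0.00332651 -0.23017062] [-3.80598337e-01  6.09074456e-01  1.82165646e+00  6.45609360e-06
  7.10895970e-01  9.47419369e-01]
172 [[0.512, -0.071, 0.116], [0.507, -0.075, 0.115], [0.501, -0.076, 0.115]]
173 [[0.511, -0.07, 0.115], [0.506, -0.073, 0.113], [0.501, -0.075, 0.112]]
174 [[0.512, -0.074, 0.108], [0.506, -0.071, 0.111], [0.501, -0.076, 0.108]]
175 [[0.512, -0.072, 0.106], [0.506, -0.073, 0.106], [0.501, -0.073, 0.107]]
176 [[0.512, -0.072, 0.102], [0.506, -0.07, 0.105], [0.501, -0.075, 0.102]]
177 [[0.512, -0.073, 0.098], [0.507, -0.074, 0.098], [0.502, -0.075, 0.098]]
178 [[0.519, -0.095, 0.076], [0.515, -0.1, 0.073], [0.508, -0.098, 0.076]]
179 [[0.519, -0.094, 0.073], [0.513, -0.093, 0.075], [0.508, -0.095, 0.074]]
180 [[0.517, -0.087, 0.075], [0.51, -0.082, 0.081], [0.506, -0.09, 0.075]]
181 [[0.516, -0.082, 0.076], [0.51, -0.081, 0.078], [0.505, -0.086, 0.074]]
182 [[0.514, -0.074, 0.079], [0.509, -0.077, 0.077], [0.504, -0.081, 0.075]]
183 [[0.514, -0.074, 0.075], [0.509, -0.077, 0.074], [0.501, -0.072, 0.079]]
184 [[0.512, -0.069, 0.076], [0.507, -0.071, 0.075], [0.502, -0.072, 0.075]]
185 [[0.512, -0.067, 0.074], [0.506, -0.066, 0.076], [0.5, -0.067, 0.076]]
```

apply_moves(
  claw=[-1,-1,-1,-1,-1],
  travel=[
    [0,0,0.0035],
    [0,0,0.007],
    [0,0,0.0105],
    [0,0,0.014],
    [0,0,0.014],
  ],
  turn=[
    [0,0,0],
    [0,0,0],
    [0,0,0],
    [0,0,0],
    [0,0,0],
  ],
)

```text
t: 4.85
tcp_pos: [0.5101, -0.0845, 0.0456]
tool_rot: [0.993, 0.121, -0.001, -0.0]
force: [0.2, 0.4, 0.2]
finger_gap: -0.0
gripper_force: 0.0
```

```bash
python3 - <<'E'
from h import *
from station import manip
s=manip.snapshot("side");Ki=np.linalg.inv(s["intrinsics"])
st=manip.sense();print(st["t"],st["tcp_pos"],st["force"])
for v in range(174,187,1):
    o=[]
    for u in(307,309,311):
        z=s["depth"][v,u];o.append(np.round(s["R"].T@(Ki@[u*z,v*z,z]-s["t"]),3).tolist())
    print(v,o)
E
```

```text
4.9 [ 0.51024089 -0.08459293  0.04586528] [-0.20318147 -0.28209282  0.29351579]
174 [[0.512, -0.072, 0.109], [0.507, -0.075, 0.107], [0.502, -0.076, 0.108]]
175 [[0.511, -0.07, 0.107], [0.507, -0.074, 0.105], [0.501, -0.073, 0.107]]
176 [[0.512, -0.071, 0.103], [0.507, -0.075, 0.101], [0.501, -0.074, 0.103]]
177 [[0.512, -0.072, 0.098], [0.506, -0.07, 0.101], [0.5, -0.068, 0.104]]
178 [[0.513, -0.075, 0.092], [0.508, -0.077, 0.092], [0.501, -0.073, 0.096]]
179 [[0.513, -0.073, 0.09], [0.507, -0.073, 0.092], [0.501, -0.071, 0.095]]
180 [[0.513, -0.073, 0.087], [0.507, -0.073, 0.088], [0.502, -0.075, 0.087]]
181 [[0.515, -0.078, 0.079], [0.509, -0.078, 0.08], [0.503, -0.08, 0.08]]
182 [[0.515, -0.079, 0.075], [0.51, -0.081, 0.074], [0.504, -0.08, 0.076]]
183 [[0.514, -0.076, 0.074], [0.509, -0.077, 0.074], [0.503, -0.078, 0.074]]
184 [[0.512, -0.069, 0.076], [0.506, -0.068, 0.078], [0.502, -0.073, 0.075]]
185 [[0.511, -0.065, 0.075], [0.505, -0.065, 0.076], [0.5, -0.068, 0.075]]
186 [[0.51, -0.06, 0.076], [0.504, -0.061, 0.077], [0.499, -0.063, 0.076]]
```

apply_moves(
  claw=[-1,-1,-1,-1,-1],
  travel=[
    [0,0,0.002],
    [0,0,0.004],
    [0,0,0.006],
    [0,0,0.006],
    [0,0,0.006],
  ],
  turn=[
    [0,0,0],
    [0,0,0],
    [0,0,0],
    [0,0,0],
    [0,0,0],
  ],
)

```text
t: 5.32
tcp_pos: [0.5107, -0.0848, 0.0418]
tool_rot: [0.993, 0.121, 0.0, 0.0]
force: [-2.5, 0.4, 5.2]
finger_gap: 0.001
gripper_force: 2.1
```

apply_moves(
  claw=[-1,-1,-1,-1],
  travel=[
    [0,0,0.001],
    [0,0,0.002],
    [0,0,0.002],
    [0,0,0.002],
  ],
  turn=[
    [0,0,0],
    [0,0,0],
    [0,0,0],
    [0,0,0],
  ],
)

```text
t: 5.65
tcp_pos: [0.5106, -0.0848, 0.0404]
tool_rot: [0.993, 0.121, 0.0, 0.0]
force: [-1.3, 0.4, 7.0]
finger_gap: 0.002
gripper_force: 3.4
```

apply_moves(
  claw=[-1,-1,-1,-1],
  travel=[
    [0,0,0.001],
    [0,0,0.002],
    [0,0,0.002],
    [0,0,0.002],
  ],
  turn=[
    [0,0,0],
    [0,0,0],
    [0,0,0],
    [0,0,0],
  ],
)

```text
t: 5.98
tcp_pos: [0.5106, -0.0849, 0.0391]
tool_rot: [0.993, 0.121, 0.0, 0.0]
force: [-1.8, 0.2, 9.1]
finger_gap: 0.001
gripper_force: 4.6
```

The tip is in contact at about 9 N. Now the clockwise stroke of about 38°, eased up slightly.

apply_moves(
  claw=[-1,-1,-1,-1,-1],
  travel=[
    [0,-0.007,-0.001],
    [0.0015,-0.0135,-0.001],
    [0.004,-0.02,-0.001],
    [0.0065,-0.0245,-0.001],
    [0.0065,-0.0245,-0.001],
  ],
  turn=[
    [0,0,0],
    [0,0,0],
    [0,0,0],
    [0,0,0],
    [0,0,0],
  ],
)

```text
t: 6.4
tcp_pos: [0.5123, -0.0643, 0.0401]
tool_rot: [0.993, 0.121, 0.002, 0.001]
force: [0.5, 0.4, 7.5]
finger_gap: 0.001
gripper_force: 3.7
```

```bash
python3 - <<'E'
from h import *
from station import manip
import cv2
s=manip.snapshot("side")
st=manip.sense();print(st["t"],st["tcp_pos"],st["force"])
a=s["pixels"][130:210,250:350,::-1]
cv2.imwrite("pics/side3.png",cv2.resize(a,None,fx=6,fy=6,interpolation=2))
E
```

```text
6.45 [ 0.51227113 -0.06444169  0.04000471] [-0.45318634  1.03995767  7.61260131]
```

View pics/side3.png

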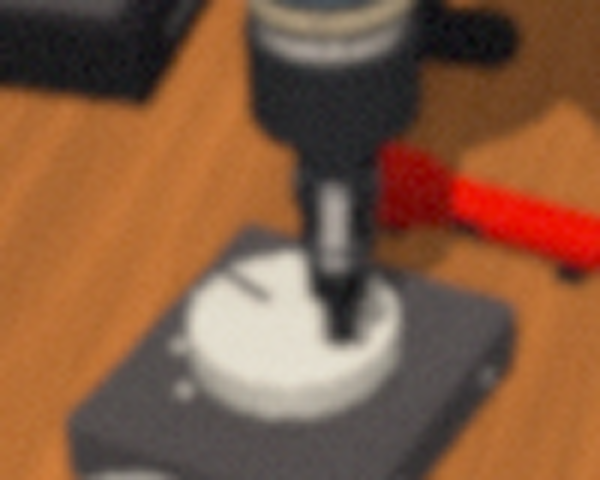

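The pointer now runs from crop (265,297) to (228,265), so the dial followed the finger clockwise. I'll lift off and check.

apply_moves(
  claw=[-1,-1,-1,-1,-1],
  travel=[
    [0,0,-0.01],
    [0,0,-0.04],
    [0,0,-0.08],
    [0,0,-0.12],
    [0,0,-0.16],
  ],
  turn=[
    [0,0,0],
    [0,0,0],
    [0,0,0],
    [0,0,0],
    [0,0,0],
  ],
)

```text
t: 6.87
tcp_pos: [0.5101, -0.0642, 0.1682]
tool_rot: [0.993, 0.121, -0.001, -0.0]
force: [0.6, -0.1, 0.1]
finger_gap: -0.001
gripper_force: 0.0
```

apply_moves(
  claw=[-1,-1,-1,-1,-1],
  travel=[
    [-0.04,0.035,0],
    [-0.08,0.07,0],
    [-0.12,0.105,0],
    [-0.16,0.14,0],
    [-0.16,0.14,0],
  ],
  turn=[
    [0,0,0],
    [0,0,0],
    [0,0,0],
    [0,0,0],
    [0,0,0],
  ],
)

```text
t: 7.28
tcp_pos: [0.4106, -0.2086, 0.1673]
tool_rot: [0.993, 0.118, -0.001, 0.001]
force: [-0.4, 0.6, -0.0]
finger_gap: -0.001
gripper_force: 0.0
```

apply_moves(
  claw=[-1,-1,-1,-1,-1],
  travel=[
    [-0.04,0.035,0],
    [-0.08,0.07,0],
    [-0.12,0.105,0],
    [-0.16,0.14,0],
    [-0.16,0.14,0],
  ],
  turn=[
    [0,0,0],
    [0,0,0],
    [0,0,0],
    [0,0,0],
    [0,0,0],
  ],
)

```text
t: 7.7
tcp_pos: [0.3139, -0.3497, 0.1675]
tool_rot: [0.993, 0.118, -0.0, 0.002]
force: [0.8, 0.2, 0.3]
finger_gap: 0.002
gripper_force: 0.0
```

```bash
python3 - <<'E'
from h import *
from station import manip
import cv2
st=manip.sense();print(st["t"],st["tcp_pos"],st["force"])
a=[]
for n,u,v in(("top",336,196),("side",298,187)):
    s=manip.snapshot(n)
    a.append(cv2.resize(s["pixels"][v-34:v+34,u-40:u+40,::-1],(400,340),interpolation=cv2.INTER_CUBIC))
cv2.imwrite("pics/end.png",np.hstack(a))
E
```

```text
7.7 [ 0.31389173 -0.34974849  0.16752875] [0.78420317 0.2354675  0.32663786]
```

View pics/end.png

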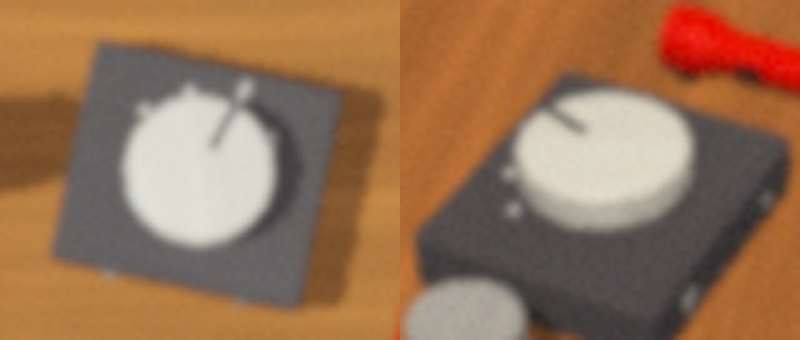

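The top crop shows the pointer running from (215,148) to (243,97), straight at the long bar (243,90). The amp hasn't shifted and the robot is clear, so I'm handing in.

```bash
python3 -c "
from station import manip
print(manip.sign_off())"
```

```text
the job is handed in; nothing more can be done
None
```

The dial turned one detent clockwise from the second mark, its pointer now lines up with the long third mark, the amplifier hasn't visibly moved, the arm is clear, and the job is handed in (no verdict was returned).

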